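# Turn the recipe book's leaf and hold it flat

### The job

The recipe book lies open on the slab with one stiff leaf standing ajar over the right-hand pages. With a fingertip, turn that leaf over the wire spine to the left-hand side and press it down lightly but flat on the pages there, without pinching it or lifting or shoving the book, and leave the tawa, turner, plate, cruet and tongs around it where they lie. Finish while still holding the leaf down flat under your fingertips, for it springs up again when let go.

Things in the scene. Friction and masses are not known exactly. Their poses are not given: they have to be found in the camera images.
- book: Open wire-bound recipe book, loose on the slab, 1.4 kg. Origin: middle of its underside, under the spine; x along the spine (away from the robot at yaw 0), y to the left-hand pages, z up. Each side: pile of pages 210 mm along x, 10 to 158 mm from the spine, top 25 mm above the slab, on a cover 222 mm along x reaching 173 mm out. Low index tabs reach 172 mm: right at x = 15 and 75, left at x = 75 mm.
- leaf (a joint): Angle (rad) of the stiff leaf: 0 flat on the right-hand pile, pi/2 upright, pi flat on the left-hand pile, which settles some 2 mm per 5 N pressed; starts at 0.25 to 0.85. Board 210 mm along the spine, 10 to 158 mm from the hinge line, 4 mm thick (2 mm either side of the hinge plane), 0.15 kg. Stiff binding: stays about where left, turns with about 0.5 N at the edge; pressed flat and released, it springs up about 0.24 rad.
- spine_mid (a point): Point on the leaf's hinge line, half-way along the spine, 29 mm above the book's underside. The hinge line runs along the book's x axis.
- tab_end (a point): Middle of the outer edge of the leaf's own index tab, 173 mm from the hinge line, 60 mm from the middle of the book towards the robot (book x = -60 mm); it moves with the leaf. The tab is 42 mm wide, sticks out 15 mm beyond the leaf's edge and is 4 mm thick like the leaf.
- tawa: Round iron griddle, 240 mm across, 34 mm high, with a 175 mm strap handle towards its own -y; origin: middle of the underside. Lies flat on the right of the book.
- turner: Flat bamboo turner, 300 mm long, 62 mm wide at the blade (its +x end), 8 mm high; origin: on its underside near the middle. Lies across the near end of the book.
- plate: White enamel plate with a dark rim, 224 mm across, 20 mm high; origin: middle of the underside. Beyond the tongs on the left.
- cruet: Small green-glass cruet with a cork, 62 mm across, 125 mm high, side handle reaching 43 mm towards its +y; origin: middle of the underside. Stands just beyond the far end of the book's left half.
- tongs: Steel tongs lying flat along their x, 250 mm long, 50 mm wide, 16 mm high; origin: on the slab under the middle. Lie to the left of the book.

How it is judged:
By the outcome, as a careful person would: the job done as asked, in the order asked, and still so for the second after the job is handed in, while the arm keeps its last pose, push and grip.
It also fails if it takes over 42 s, if anything falls off the work surface, if the arm or the gripper's body presses on something with over 40 N, if the wrist force passes 120 N, or if a joint passes its speed limit or range.

### The arm

A 6-joint arm with a two-finger parallel gripper is mounted at the origin on the work surface. World frame = base frame: x ahead of the robot, y to its left, z up, the work surface at z = 0. Lengths are in m, angles in rad, forces in N, time in s.
With the tool pointing down it reaches from about 0.35 to 0.975 m from the base axis. Payload 4.9 kg.
Tool frame: the origin (TCP) lies midway between the tips of the shut fingers; the grasp point (between the pads) lies 19 mm behind it; z points along the fingers, y is the line along which they close (so a half turn about z gives the same grasp; the last joint's range is limited). The gripper opens to 85 mm and grips with 20 to 120 N. Pads are 22 mm wide; open, the fingers measure 114 mm over their backs; the gripper's body (76 mm by 85 mm) begins 54 mm behind the grasp point. The pads swing forward as they close: fully open they stand 13 mm farther back than shut.
Start: joints at [-1.461, 0.053, 1.613, -0, 1.476, -0.119], TCP at [0.142, -0.609, 0.231] pointing down, gripper open.
Joint ranges: [-3.01, 3.01], [-1.01, 2.22], [0.06, 2.58], [-1.02, 4.17], [0.09, 2.62], [-3.14, 3.14]. Speed limits (rad/s): [2.57, 2.57, 3.14, 3.14, 3.14, 3.14].

### API

Orientations are given as a unit quaternion [w, x, y, z].
In Python, from plant import * gives the robot as it stands.
- The arm moves only by the tool jog_arm, never from a script. Its argument "targets" is a list of rows, each a list of 3 entries, a list of its own where there are three numbers: the shift along the tool's x, y, z in units of 25 mm (1.0 is 25 mm), then the turn, a rotation vector about the tool's x, y, z in units of 8 degrees (1.0 is 8 degrees), then the opening in per cent of the stroke, from 0 (shut) to 100 (fully open). A call has 1 to 8 rows; each row is the pose to reach, as a shift and turn from the pose commanded when the call began, along the tool's axes at that moment; what a row does not reach only later rows make up. A row lasts 1/8 s, in which the tool goes at most 62.5 mm and 10.7 degrees, less where a joint would pass 70% of its speed; a pose out of reach is approached as far as the arm can. A call with a gripper value outside its range is refused whole. The fingers move at their own pace and stop on an object; the grip force is fixed at half the most. Time passes only in rows, so rows that repeat a pose let the fingers close. It gives the time, the measured TCP pose, the force, the opening and the grip force at its end, in the units of the state.
- state(): the state, without advancing time (a new reading comes with each control period).
- grab_frame(name): name is "side" or "top" or "wrist"; returns (picture, depth): 384x512x3 uint8, red, green, blue; 384x512 float32, m along the optical axis (not along the pixel's ray), 0 where there is no reading.
- camera_params(name): a dict with "fovy" (degrees; the focal length in pixels is half the picture's height over the tangent of half this angle, whatever the lens; pixels are square), "cx", "cy" (the principal point, pixels), "rvec" (rotation vector, rad) and "tvec" (3), from world to camera coordinates, as OpenCV has them; the wrist camera has in their place "hand_eye" (4x4, takes a point from camera to tool coordinates, whose origin is the TCP and whose axes are the flange's). Camera axes: x right, y down, z forward; pixel columns grow to the right and rows downward; lengths in m; the calibration is good to about 2 mm. The wrist camera is an equidistant fisheye: a pixel r from the principal point sees the ray r / f radians off the axis. A picture is of the moment at which its call begins: read the wrist's pose just before it. camera_params takes no time and is no camera call.
- job_done(): hands the job in; it is judged then, once.
The state is a dict: "time": time; "joint_pos": joint angles; "joint_vel": joint speeds; "joint_efforts": joint torques, N m; "tool_pos": TCP position; "tool_rot": TCP orientation; "contact_force": force on the tool from outside, world axes, zero at the start; "ft_torque": the same for the moment, N m; "gripper_width": opening from 0.0 (shut) to 1.0 (fully open); "grasp_force": force on a finger pad.
Only numpy, scipy, OpenCV 4.12 (cv2) and the standard library are available. Lean on these libraries where they do the work, as an engineer would, in place of code of your own. Each camera call takes 0.05 s, during which the arm holds its last target. There are 200 camera calls.

## Working session

There is one attempt and no reset: what is moved stays moved. The work goes in short steps, Python scripts to look and compute and a tool call to move; the robot and the scene stay as the last step left them, time stands still between calls to the robot, and variables do not carry over. Pictures are saved under pics/ and viewed, at most 10 in all, crops included, and the job is handed in when it is done.

Besides the shell and the picture viewer there is one more tool, called after "Call:" as name(argument=value, ...), one argument or row to a line, values as JSON. jog_arm: Moves the arm, as the interface text tells. Its arguments: {"type":"object","properties":{"targets":{"type":"array"}},"required":["targets"]}

```bash
mkdir -p pics; ls
python3 - <<'E'
from plant import *
import cv2,numpy as np
for n in("top","side"):
    im,d=grab_frame(n); cv2.imwrite(f"pics/{n}0.png",im[:,:,::-1]); np.savez(f"{n}0.npz",im=im,d=d); print(n,camera_params(n))
s=state(); print(s)
E
```

```text
pics
top {'fovy': 42.746885376243696, 'cx': 259.14947234260904, 'cy': 203.44472614517235, 'rvec': array([ 2.1888369 , -2.19899868,  0.06406784]), 'tvec': array([0.03464387, 0.5952093 , 1.61980242])}
side {'fovy': 54.820894424758, 'cx': 256.95270221277104, 'cy': 193.5159115566837, 'rvec': array([ 0.38767626, -2.83734554,  1.06299998]), 'tvec': array([0.54167935, 0.14803961, 1.40711266])}
{'time': 0.1, 'joint_pos': array([-1.46100338e+00,  5.33063716e-02,  1.61416303e+00,  6.55071231e-06,
        1.47598963e+00, -1.19010584e-01]), 'joint_vel': array([-8.46480619e-04, -1.08333072e-03, -4.07867203e-03,  2.72867219e-04,
       -3.63496509e-04, -2.28914766e-05]), 'joint_efforts': array([ 1.23722157e-04, -3.94903994e+01, -3.71362495e+01, -1.48101653e-04,
        3.89687601e-03,  3.88844668e-06]), 'tool_pos': array([ 0.14169136, -0.60814877,  0.23017254]), 'tool_rot': array([-9.33166912e-04,  9.93462855e-01,  1.14152026e-01,  7.56121672e-06]), 'contact_force': array([0.4414907 , 0.19875599, 0.45313648]), 'ft_torque': array([ 0.03295757,  0.01297002, -0.06959474]), 'grasp_force': 0.0, 'gripper_width': 0.9966617184976396}
```

View pics/top0.png

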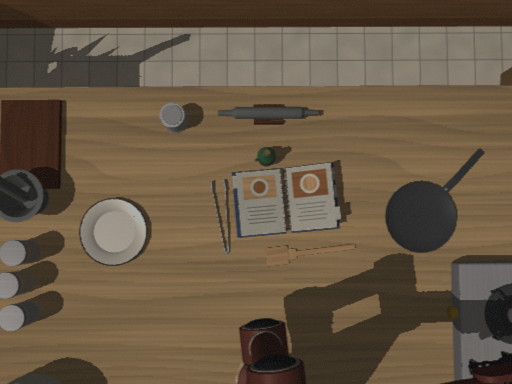

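View pics/side0.png

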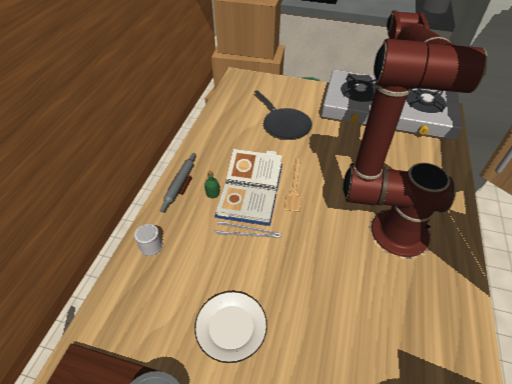

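The top view shows the book at columns 234–340, rows 163–237, with its spine near column 286 and the leaf's tab near (338,213). The turner is at row 250, the tongs at columns 213–228 and the cruet at (266,156). The side view agrees with this layout. Next I'll take positions from depth and colour.

```bash
cat > h.py <<'E'
import numpy as np,cv2
from plant import *
from scipy.spatial.transform import Rotation as R
def cloud(n,d):
    c=camera_params(n); f=192/np.tan(np.radians(c["fovy"]/2))
    v,u=np.mgrid[:384,:512]
    p=np.dstack([(u-c["cx"])/f*d,(v-c["cy"])/f*d,d])
    M=R.from_rotvec(c["rvec"]).as_matrix()
    P=(p-c["tvec"])@M
    P[d<=0]=np.nan
    return P
E
python3 - <<'E'
from h import *
for n in("top","side"):
    z=np.load(n+"0.npz"); P=cloud(n,z["d"]); im=z["im"]; np.save(n+"P.npy",P)
    hsv=cv2.cvtColor(im,cv2.COLOR_RGB2HSV)
    if n=="top":
        for r in range(160,246,6):
            print(r,[tuple((P[r,c]*1000).astype(int)) for c in (240,262,280,292,305,320,332,338)])
        print("z table",np.nanmedian(P[265:280,180:230,2]))
    m=(hsv[...,0]>100)&(hsv[...,0]<130)&(hsv[...,1]>90)&(hsv[...,2]>40)
    roi=np.zeros_like(m); 
    if n=="top": roi[150:250,220:350]=1
    else: roi[140:235,205:290]=1
    m&=roi; print(n,"blue",m.sum())
    Q=P[m]; r=cv2.minAreaRect((Q[:,:2]*1000).astype(np.float32)); print(r, np.nanmedian(Q[:,2]))
    x0,y0,x1,y1=(220,140,350,270) if n=="top" else (200,130,310,245)
    cv2.imwrite(f"pics/{n}crop.png",cv2.resize(im[y0:y1,x0:x1,::-1],None,fx=4.5,fy=4.5,interpolation=cv2.INTER_CUBIC))
E
```

```text
160 [(np.int64(743), np.int64(95), np.int64(1)), (np.int64(734), np.int64(22), np.int64(61)), (np.int64(744), np.int64(-39), np.int64(-5)), (np.int64(742), np.int64(-79), np.int64(3)), (np.int64(743), np.int64(-124), np.int64(-2)), (np.int64(742), np.int64(-174), np.int64(2)), (np.int64(742), np.int64(-216), np.int64(-2)), (np.int64(741), np.int64(-235), np.int64(4))]
166 [(np.int64(723), np.int64(96), np.int64(0)), (np.int64(722), np.int64(21), np.int64(5)), (np.int64(722), np.int64(-39), np.int64(1)), (np.int64(722), np.int64(-79), np.int64(2)), (np.int64(715), np.int64(-118), np.int64(52)), (np.int64(713), np.int64(-166), np.int64(65)), (np.int64(721), np.int64(-214), np.int64(3)), (np.int64(722), np.int64(-236), np.int64(-3))]
172 [(np.int64(700), np.int64(95), np.int64(18)), (np.int64(699), np.int64(21), np.int64(26)), (np.int64(699), np.int64(-37), np.int64(27)), (np.int64(697), np.int64(-77), np.int64(39)), (np.int64(696), np.int64(-119), np.int64(46)), (np.int64(693), np.int64(-165), np.int64(69)), (np.int64(700), np.int64(-213), np.int64(12)), (np.int64(701), np.int64(-235),
[... 4096 characters left out ...]
np.int64(-230), np.int64(9))]
244 [(np.int64(460), np.int64(96), np.int64(-1)), (np.int64(460), np.int64(22), np.int64(1)), (np.int64(459), np.int64(-37), np.int64(0)), (np.int64(459), np.int64(-77), np.int64(0)), (np.int64(459), np.int64(-121), np.int64(2)), (np.int64(459), np.int64(-170), np.int64(5)), (np.int64(458), np.int64(-211), np.int64(2)), (np.int64(458), np.int64(-232), np.int64(-3))]
z table 0.0002697730710355641
top blue 108
((607.5899658203125, -55.17109680175781), (213.70956420898438, 338.612060546875), 4.967366695404053) 0.002066533058576046
side blue 124
((592.7374877929688, 108.39036560058594), (212.9237823486328, 15.39448070526123), 4.394057273864746) 0.0042557073034867575
```

View pics/topcrop.png

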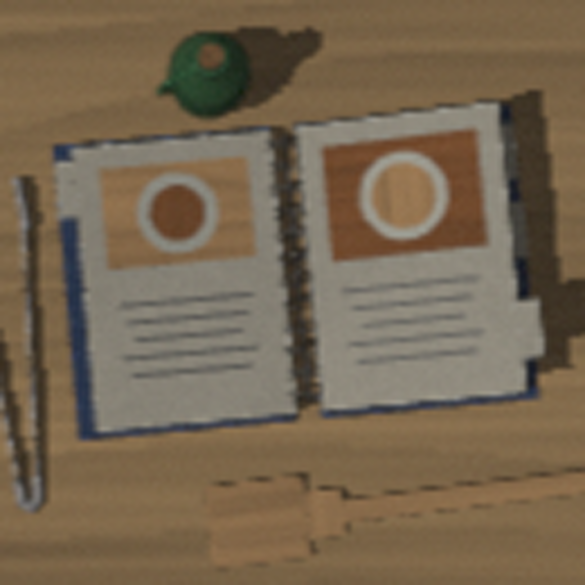

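The crop shows the book turned about +5° with the spine at crop columns 285–308. The leaf's tab sticks out at crop (530,330). The near side is clear apart from the turner. Next I'll fit the leaf plane and page outlines.

Run:
```python
from h import *
z=np.load("top0.npz"); P=np.load("topP.npy"); hsv=cv2.cvtColor(z["im"],cv2.COLOR_RGB2HSV)
c=camera_params("top"); f=192/np.tan(np.radians(c["fovy"]/2)); M=R.from_rotvec(c["rvec"]).as_matrix(); C=-M.T@c["tvec"]
def ray(u,v,n,d): # plane n.p=d
    w=M.T@np.array([(u-c["cx"])/f,(v-c["cy"])/f,1]); return C+w*(d-n@C)/(n@w)
w=(hsv[...,1]<70)&(hsv[...,2]>95)
def big(x0,x1):
    m=np.zeros(w.shape,np.uint8); m[155:245,x0:x1]=w[155:245,x0:x1]
    m=cv2.morphologyEx(m,cv2.MORPH_CLOSE,np.ones((3,3)))
    cs=max(cv2.findContours(m,0,1)[0],key=cv2.contourArea); return cs[:,0].astype(float)
# leaf plane
Q=P[172:226,292:332].reshape(-1,3); Q=Q[~np.isnan(Q[:,0])]
for _ in range(4):
    A=np.c_[Q[:,:2],np.ones(len(Q))]; k=np.linalg.lstsq(A,Q[:,2],rcond=None)[0]; r=Q[:,2]-A@k; Q=Q[abs(r)<2.5*r.std()]
n=np.array([-k[0],-k[1],1]); print("plane",k,"resid",r.std(),"angle",np.arctan(np.hypot(*k[:2])))
yh=lambda x:(0.031-k[2]-k[0]*x)/k[1]
print("hinge y at x=.5,.6,.7",yh(.5),yh(.6),yh(.7))
zl=np.median(P[190:220,245:275,2]); print("left z",zl)
L=np.array([ray(u,v,np.array([0,0,1.]),.025) for u,v in big(225,287)]); Rr=np.array([ray(u,v,n,k[2]) for u,v in big(284,350)])
for nm,X in(("left",L),("leaf",Rr)):
    rc=cv2.minAreaRect((X[:,:2]*1000).astype(np.float32)); print(nm,rc,cv2.boxPoints(rc).round(0).tolist())
    np.save(nm+".npy",X)
```

```text
plane [ 2.77334336e-02 -2.64031240e-01  4.32935748e-05] resid 0.0036646809726949233 angle 0.2594977148658677
hinge y at x=.5,.6,.7 -0.06472714983255179 -0.05422330430433968 -0.04371945877612757
left z nan
left ((599.3502197265625, 34.97024154663086), (210.2362518310547, 162.8195343017578), 5.167453289031982) [[487.0, 107.0], [502.0, -56.0], [711.0, -37.0], [697.0, 126.0]]
leaf ((615.5530395507812, -140.26358032226562), (214.66758728027344, 161.01016235351562), 6.494613170623779) [[500.0, -72.0], [518.0, -232.0], [731.0, -208.0], [713.0, -48.0]]
```

```bash
cat >> h.py <<'E'
B=np.array([.6075,-.0548,0]); YAW=.09
bx=np.array([np.cos(YAW),np.sin(YAW),0]); by=np.array([-np.sin(YAW),np.cos(YAW),0])
def pose(x,y,z,tilt):
    t=np.radians(tilt); zz=-np.array([0,0,1])*np.cos(t)+by*np.sin(t)
    return B+bx*x+by*y+[0,0,z], R.from_matrix(np.c_[np.cross(bx,zz),bx,zz])
def cur():
    s=state(); q=s["tool_rot"]; return s["tool_pos"],R.from_quat(np.r_[q[1:],q[0]]),s
def rows(*ps):
    p0,r0,s=cur(); d=p0-B
    print("t",s["time"],"book xyz mm",(np.array([d@bx,d@by,d[2]])*1000).round(1),"zaxis",(r0.as_matrix()[:,2]).round(3),"F",s["contact_force"].round(2),"q",s["joint_pos"].round(2))
    for w in ps:
        p,r=pose(*w); print(w,"->",(r0.inv().apply(p-p0)/.025).round(2).tolist(),(np.degrees((r0.inv()*r).as_rotvec())/8).round(2).tolist())
E
python3 -c "
from h import *
rows((-.06,-.27,.25,0),(-.06,-.27,.25,45))"
```

```text
t 0.1 book xyz mm [-513.7 -509.2  230.2] zaxis [-0.     0.002 -1.   ] F [0.44 0.2  0.45] q [-1.46  0.05  1.61  0.    1.48 -0.12]
(-0.06, -0.27, 0.25, 0) -> [19.3, -6.97, -0.78] [-0.01, -0.01, -10.26]
(-0.06, -0.27, 0.25, 45) -> [19.3, -6.97, -0.78] [4.0, 4.6, -9.69]
```

Call:
jog_arm(
  targets=[
    [[5,-1.8,-0.8],[0,0,-2.5],0],
    [[10,-3.5,-0.8],[0,0,-5],0],
    [[15,-5.5,-0.8],[0,0,-7.5],0],
    [[19.3,-7,-0.8],[0,0,-10.3],0],
    [[19.3,-7,-0.8],[0,0,-10.3],0],
    [[19.3,-7,-0.8],[0,0,-10.3],0],
    [[19.3,-7,-0.8],[0,0,-10.3],0],
    [[19.3,-7,-0.8],[0,0,-10.3],0],
  ],
)

```text
time: 1.1
tool_pos: [0.5615, -0.335, 0.2505]
tool_rot: [-0.0, 0.671, 0.742, -0.0]
contact_force: [0.6, 0.2, -0.9]
gripper_width: -0.003
grasp_force: 0.0
```

```bash
python3 -c "
from h import *
rows((-.06,-.27,.25,0),(-.06,-.27,.20,45),(-.06,-.22,.07,45))"
```

```text
t 1.1 book xyz mm [ -71.  -275.   250.5] zaxis [-0.001  0.    -1.   ] F [ 0.55  0.23 -0.87] q [-0.65  0.11  1.52 -0.    1.51 -0.75]
(-0.06, -0.27, 0.25, 0) -> [0.19, 0.44, 0.02] [-0.0, -0.0, 0.08]
(-0.06, -0.27, 0.2, 45) -> [0.19, 0.44, 2.02] [-0.03, 5.62, 0.07]
(-0.06, -0.22, 0.07, 45) -> [2.19, 0.47, 7.22] [-0.03, 5.62, 0.07]
```

Call:
jog_arm(
  targets=[
    [[0.2,0.4,0.5],[0,1.3,0],0],
    [[0.2,0.4,1],[0,2.6,0],0],
    [[0.2,0.4,1.5],[0,3.9,0],0],
    [[0.2,0.4,2],[0,5.1,0],0],
    [[0.2,0.4,2],[0,5.6,0],0],
    [[0.2,0.4,2],[0,5.6,0],0],
    [[0.2,0.4,2],[0,5.6,0],0],
  ],
)

```text
time: 1.98
tool_pos: [0.5699, -0.3304, 0.2015]
tool_rot: [-0.281, 0.622, 0.685, 0.256]
contact_force: [0.1, 0.5, 0.0]
gripper_width: 0.001
grasp_force: 0.0
```

Run:
```python
from h import *
rows((-.06,-.22,.06,45),(-.06,-.205,.048,45),(-.06,-.155,.048,45))
s=cur()[2]; im,d=grab_frame("wrist"); cv2.imwrite("pics/w1.png",im[:,:,::-1])
```

```text
t 1.975 book xyz mm [ -62.3 -271.1  201.5] zaxis [-0.067  0.7   -0.711] F [0.1  0.53 0.04] q [-0.82  0.5   1.26  0.49  2.   -0.86]
(-0.06, -0.22, 0.06, 45) -> [-2.53, 0.1, 5.46] [-0.03, 0.04, 0.04]
(-0.06, -0.205, 0.048, 45) -> [-2.44, 0.1, 6.22] [-0.03, 0.04, 0.04]
(-0.06, -0.155, 0.048, 45) -> [-1.02, 0.12, 7.63] [-0.03, 0.04, 0.04]
```

View pics/w1.png

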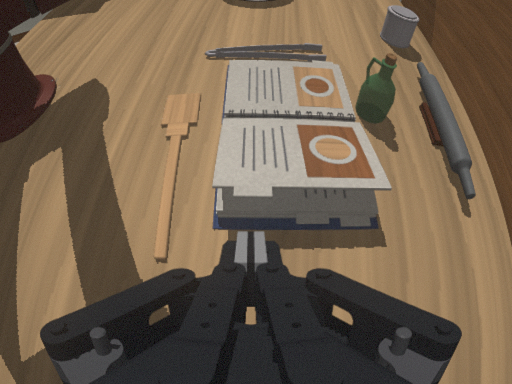

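The wrist view shows the tab at about (252,190), in line with the fingertips at column 250. The gap under the leaf (rows 190–220) is open, and the cruet and turner are well clear.

Call:
jog_arm(
  targets=[
    [[-1,0.1,2],[0,0,0],0],
    [[-2,0.1,4],[0,0,0],0],
    [[-2.5,0.1,5.5],[0,0,0],0],
    [[-2.5,0.1,6.4],[0,0,0],0],
    [[-2.5,0.1,6.4],[0,0,0],0],
    [[-2.5,0.1,6.4],[0,0,0],0],
  ],
)

```text
time: 2.78
tool_pos: [0.5669, -0.2635, 0.0459]
tool_rot: [-0.28, 0.622, 0.685, 0.256]
contact_force: [0.1, -0.3, 0.3]
gripper_width: -0.002
grasp_force: 0.0
```

```bash
cat >> h.py <<'E'
def arc(*at,rho=.145,x=-.06):
    rows(*[(x,-rho*np.cos(np.radians(a)),.029+rho*np.sin(np.radians(a)),t) for a,t in at])
E
python3 - <<'E'
from h import *
rows((-.06,-.175,.042,45),(-.06,-.15,.042,45)); arc((15,45),(25,45),(35,45))
E
```

```text
t 2.775 book xyz mm [ -59.2 -204.2   45.9] zaxis [-0.065  0.699 -0.712] F [ 0.07 -0.3   0.29] q [-0.77  0.58  1.44  0.48  1.74 -0.93]
(-0.06, -0.175, 0.042, 45) -> [0.72, -0.02, 0.93] [-0.02, 0.05, 0.05]
(-0.06, -0.15, 0.042, 45) -> [1.43, -0.02, 1.64] [-0.02, 0.05, 0.05]
t 2.775 book xyz mm [ -59.2 -204.2   45.9] zaxis [-0.065  0.699 -0.712] F [ 0.07 -0.3   0.29] q [-0.77  0.58  1.44  0.48  1.74 -0.93]
(-0.06, np.float64(-0.1400592448119149), np.float64(0.0665287615398655), 45) -> [2.41, -0.01, 1.22] [-0.02, 0.05, 0.05]
(-0.06, np.float64(-0.13141462912031424), np.float64(0.09027964795240141), 45) -> [3.32, -0.01, 0.78] [-0.02, 0.05, 0.05]
(-0.06, np.float64(-0.1187770464219038), np.float64(0.11216858327090166), 45) -> [4.29, -0.0, 0.51] [-0.02, 0.05, 0.05]
```

Call:
jog_arm(
  targets=[
    [[0.7,0,0.9],[0,0,0],0],
    [[1.4,0,1.6],[0,0,0],0],
    [[1.4,0,1.6],[0,0,0],0],
    [[1.9,0,1.4],[0,0,0],0],
    [[2.4,0,1.2],[0,0,0],0],
    [[2.9,0,1],[0,0,0],0],
    [[3.3,0,0.8],[0,0,0],0],
    [[3.3,0,0.8],[0,0,0],0],
  ],
)

```text
time: 3.78
tool_pos: [0.5591, -0.1902, 0.0888]
tool_rot: [-0.281, 0.621, 0.685, 0.256]
contact_force: [1.0, -0.6, 0.0]
gripper_width: -0.003
grasp_force: 0.0
```

Run:
```python
from h import *
arc((35,45),(45,45),(55,45),(65,42),(75,38),(85,33))
im,d=grab_frame("wrist"); cv2.imwrite("pics/w2.png",im[:,:,::-1])
```

```text
t 3.775 book xyz mm [ -60.3 -130.5   88.8] zaxis [-0.067  0.7   -0.711] F [ 1.   -0.56  0.01] q [-0.7   0.42  1.57  0.53  1.73 -0.87]
(-0.06, np.float64(-0.1187770464219038), np.float64(0.11216858327090166), 45) -> [0.99, 0.02, -0.34] [-0.02, 0.04, 0.04]
(-0.06, np.float64(-0.10253048327204939), np.float64(0.1315304832720494), 45) -> [2.0, 0.02, -0.43] [-0.02, 0.04, 0.04]
(-0.06, np.float64(-0.0831685832709017), np.float64(0.1477770464219038), 45) -> [3.01, 0.03, -0.35] [-0.02, 0.04, 0.04]
(-0.06, np.float64(-0.061279647952401414), np.float64(0.16041462912031423), 42) -> [3.98, 0.04, -0.09] [-0.02, -0.34, 0.04]
(-0.06, np.float64(-0.03752876153986551), np.float64(0.1690592448119149), 38) -> [4.9, 0.04, 0.33] [-0.02, -0.84, 0.04]
(-0.06, np.float64(-0.01263758269841043), np.float64(0.17344823122330308), 33) -> [5.73, 0.05, 0.91] [-0.02, -1.46, 0.04]
```

View pics/w2.png

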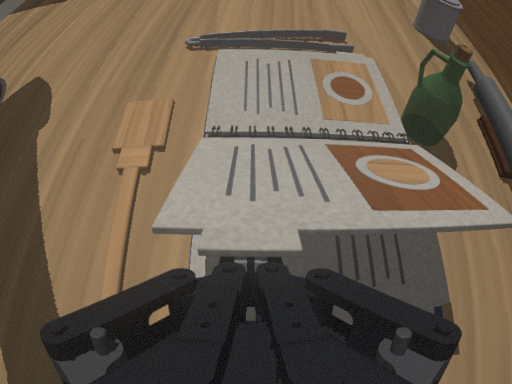

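The fingertips are now hidden under the tab at (250,240) and the leaf is lifted about 30°. The book hasn't moved. I'll carry on round the arc.

Call:
jog_arm(
  targets=[
    [[1,0,-0.3],[0,0,0],0],
    [[2,0,-0.4],[0,0,0],0],
    [[3,0,-0.3],[0,0,0],0],
    [[4,0,-0.1],[0,-0.3,0],0],
    [[4.9,0,0.3],[0,-0.8,0],0],
    [[5.7,0,0.9],[0,-1.4,0],0],
    [[5.7,0,0.9],[0,-1.4,0],0],
  ],
)

```text
time: 4.7
tool_pos: [0.5472, -0.0718, 0.1727]
tool_rot: [-0.214, 0.643, 0.71, 0.194]
contact_force: [0.4, -0.2, -0.6]
gripper_width: -0.001
grasp_force: 0.0
```

Run:
```python
from h import *
arc((95,28),(105,23),(115,18),(125,13),(135,8),(145,2))
im,d=grab_frame("wrist"); cv2.imwrite("pics/w3.png",im[:,:,::-1])
```

```text
t 4.7 book xyz mm [-61.6 -11.6 172.7] zaxis [-0.054  0.55  -0.833] F [ 0.37 -0.18 -0.57] q [-0.5   0.09  1.75  0.47  1.65 -0.65]
(-0.06, np.float64(0.012637582698410444), np.float64(0.17344823122330308), 28) -> [0.82, 0.07, 0.51] [-0.03, -0.69, 0.06]
(-0.06, np.float64(0.03752876153986552), np.float64(0.1690592448119149), 23) -> [1.55, 0.08, 1.21] [-0.02, -1.32, 0.06]
(-0.06, np.float64(0.0612796479524014), np.float64(0.16041462912031423), 18) -> [2.16, 0.09, 2.02] [-0.02, -1.94, 0.06]
(-0.06, np.float64(0.0831685832709017), np.float64(0.14777704642190378), 13) -> [2.61, 0.1, 2.93] [-0.02, -2.57, 0.06]
(-0.06, np.float64(0.10253048327204937), np.float64(0.1315304832720494), 8) -> [2.89, 0.1, 3.9] [-0.01, -3.19, 0.06]
(-0.06, np.float64(0.11877704642190381), np.float64(0.11216858327090165), 2) -> [3.01, 0.11, 4.9] [-0.01, -3.94, 0.07]
```

View pics/w3.png

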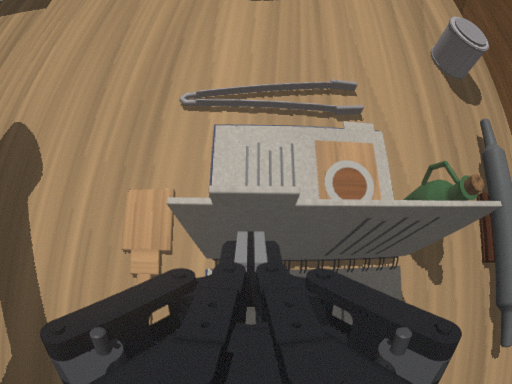

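The leaf stands about upright, with its edge at row 200. The fingertips at (250,245) are behind it, pushing on its underside. Continuing over to the left.

Call:
jog_arm(
  targets=[
    [[0.8,0.1,0.5],[0,-0.7,0],0],
    [[1.55,0.1,1.2],[0,-1.3,0],0],
    [[2.15,0.1,2],[0,-1.9,0],0],
    [[2.6,0.1,2.9],[0,-2.6,0],0],
    [[2.9,0.1,3.9],[0,-3.2,0],0],
    [[3,0.1,4.9],[0,-3.9,0],0],
    [[3,0.1,4.9],[0,-3.9,0],0],
    [[3,0.1,4.9],[0,-3.9,0],0],
  ],
)

```text
time: 5.75
tool_pos: [0.5376, 0.0554, 0.1111]
tool_rot: [-0.016, 0.673, 0.74, 0.014]
contact_force: [0.9, -0.5, 0.2]
gripper_width: 0.002
grasp_force: 0.0
```

Run:
```python
from h import *
rows((-.04,.125,.1,0),(-.02,.125,.08,0),(-.01,.125,.06,0),(-.01,.125,.045,0),(-.01,.125,.035,0))
im,d=grab_frame("wrist"); cv2.imwrite("pics/w4.png",im[:,:,::-1])
```

```text
t 5.75 book xyz mm [-59.7 116.  111.1] zaxis [-0.005  0.042 -0.999] F [ 0.95 -0.52  0.2 ] q [-0.06 -0.04  1.92  0.04  1.27 -0.17]
(-0.04, 0.125, 0.1, 0) -> [0.34, 0.79, 0.46] [-0.01, -0.31, 0.04]
(-0.02, 0.125, 0.08, 0) -> [0.3, 1.59, 1.26] [-0.01, -0.31, 0.04]
(-0.01, 0.125, 0.06, 0) -> [0.26, 1.99, 2.06] [-0.01, -0.31, 0.04]
(-0.01, 0.125, 0.045, 0) -> [0.24, 1.99, 2.66] [-0.01, -0.31, 0.04]
(-0.01, 0.125, 0.035, 0) -> [0.22, 1.99, 3.06] [-0.01, -0.31, 0.04]
```

View pics/w4.png

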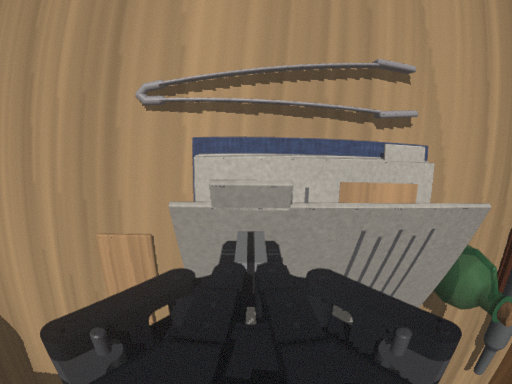

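The leaf is now past upright at about 150°, with its edge at row 205 and the fingertips on it. The tongs and cruet are clear. I'll lower the leaf, drifting towards mid-spine.

Call:
jog_arm(
  targets=[
    [[0.3,0.6,0.5],[0,-0.3,0],0],
    [[0.3,1.2,1.2],[0,-0.3,0],0],
    [[0.3,1.6,2],[0,-0.3,0],0],
    [[0.2,1.6,2.6],[0,-0.3,0],0],
    [[0.2,1.6,2.9],[0,-0.3,0],0],
    [[0.2,1.6,2.9],[0,-0.3,0],0],
  ],
)

```text
time: 6.55
tool_pos: [0.5758, 0.0677, 0.0387]
tool_rot: [-0.0, 0.673, 0.74, -0.0]
contact_force: [-0.2, 0.2, 0.3]
gripper_width: 0.001
grasp_force: 0.0
```

Run:
```python
from h import *
rows((-.02,.125,.033,0),(-.02,.125,.031,0),(-.02,.125,.029,0))
```

```text
t 6.55 book xyz mm [-20.5 124.8  38.7] zaxis [-0.001  0.    -1.   ] F [-0.2   0.18  0.3 ] q [-0.01  0.14  1.86  0.    1.14 -0.11]
(-0.02, 0.125, 0.033, 0) -> [0.01, 0.02, 0.23] [-0.01, -0.0, 0.04]
(-0.02, 0.125, 0.031, 0) -> [0.01, 0.02, 0.31] [-0.01, -0.0, 0.04]
(-0.02, 0.125, 0.029, 0) -> [0.01, 0.02, 0.39] [-0.01, -0.0, 0.04]
```

Call:
jog_arm(
  targets=[
    [[0,0,0.1],[0,0,0],0],
    [[0,0,0.2],[0,0,0],0],
    [[0,0,0.25],[0,0,0],0],
    [[0,0,0.3],[0,0,0],0],
    [[0,0,0.3],[0,0,0],0],
    [[0,0,0.3],[0,0,0],0],
  ],
)

```text
time: 7.3
tool_pos: [0.5764, 0.0682, 0.0316]
tool_rot: [-0.0, 0.672, 0.74, 0.0]
contact_force: [0.4, 0.1, -0.6]
gripper_width: -0.001
grasp_force: 0.1
```

Call:
jog_arm(
  targets=[
    [[0,0,0.04],[0,0,0],0],
    [[0,0,0.08],[0,0,0],0],
    [[0,0,0.08],[0,0,0],0],
    [[0,0,0.08],[0,0,0],0],
  ],
)

```text
time: 7.8
tool_pos: [0.5765, 0.0683, 0.0298]
tool_rot: [0.0, 0.672, 0.74, 0.0]
contact_force: [0.0, 0.8, 0.9]
gripper_width: -0.003
grasp_force: 0.9
```

Call:
jog_arm(
  targets=[
    [[0,0,0.04],[0,0,0],0],
    [[0,0,0.08],[0,0,0],0],
    [[0,0,0.08],[0,0,0],0],
    [[0,0,0.08],[0,0,0],0],
  ],
)

```text
time: 8.3
tool_pos: [0.5766, 0.0683, 0.0279]
tool_rot: [0.0, 0.672, 0.74, 0.0]
contact_force: [-0.7, 1.7, 5.1]
gripper_width: -0.001
grasp_force: 2.2
```

Call:
jog_arm(
  targets=[
    [[0,0,0.03],[0,0,0],0],
    [[0,0,0.03],[0,0,0],0],
    [[0,0,0.03],[0,0,0],0],
  ],
)

```text
time: 8.68
tool_pos: [0.5766, 0.0683, 0.0272]
tool_rot: [0.0, 0.672, 0.74, 0.0]
contact_force: [0.1, 1.9, 5.3]
gripper_width: -0.001
grasp_force: 2.7
```

Run:
```python
from h import *
s=state(); print(s["contact_force"],s["tool_pos"])
z=grab_frame("side"); im=z[0]; P=cloud("side",z[1]); 
a=np.load("side0.npz")["im"]
both=np.hstack([cv2.resize(i[120:250,195:315,::-1],None,fx=3.3,fy=3.3,interpolation=cv2.INTER_CUBIC) for i in (a,im)]); cv2.imwrite("pics/s2.png",both)
# leaf heights in book frame
D=P-B; X=D@bx; Y=D@by
for y in range(20,180,20):
    m=(abs(Y*1000-y)<10)&(abs(X-.06)<.035); print(y,m.sum(),np.nanmedian(P[m][:,2]).round(4))
for lo,hi in((-.17,-.02),):
    m=(Y>lo)&(Y<hi)&(abs(X)<.1); print("right pile z",np.nanmedian(P[m][:,2]))
hsv=cv2.cvtColor(im,cv2.COLOR_RGB2HSV); m=(hsv[...,0]>100)&(hsv[...,0]<130)&(hsv[...,1]>90)&(hsv[...,2]>40); roi=np.zeros_like(m); roi[140:235,205:290]=1
Q=P[m&roi]; print(cv2.minAreaRect((Q[:,:2]*1000).astype(np.float32)),len(Q))
```

```text
[0.07148241 1.90556937 5.31495788] [0.57662136 0.06829729 0.02717568]
20 41 0.0301
40 29 0.0302
60 30 0.0297
80 50 0.0292
100 65 0.0294
120 90 0.03
140 93 0.0301
160 148 0.0165
right pile z 0.02573246391687119
((593.6106567382812, 108.61849975585938), (214.256591796875, 8.345621109008789), 6.090598106384277) 124
```

View pics/s2.png

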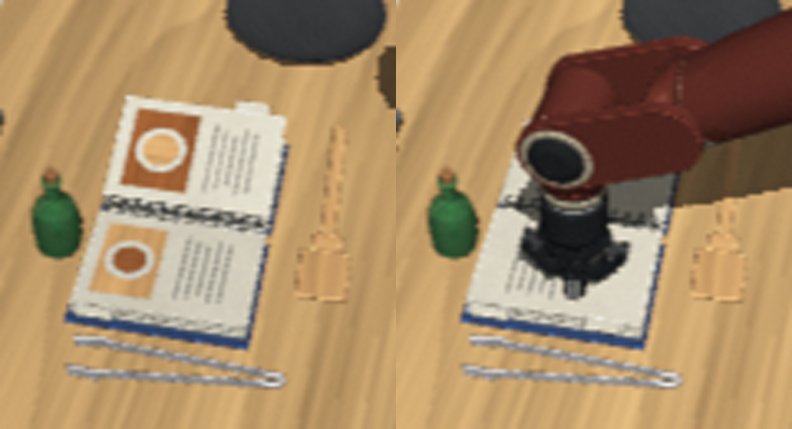

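The leaf lies flat on the left at an even 29–30 mm, held with about 5 N. The book outline matches the first picture, and so do the cruet, turner and tongs. Handing in.

```bash
python3 -c "
from plant import *
print(job_done())"
```

```text
the job is handed in; nothing more can be done
None
```

I turned the leaf over the spine and handed the job in at about 9 s, with the shut fingertips still holding it flat on the left-hand pages at about 5 N; in the last side picture the book, cruet, turner and tongs had not visibly moved, and the arm never went near the tawa or plate, which I didn't re-check.

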